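# Stand the tipped paint crate back up beside the full one

## Robot

A 6-joint arm with a two-finger parallel gripper is mounted at the origin on the work surface. World frame = base frame: x ahead of the robot, y to its left, z up, the work surface at z = 0. Lengths are in m, angles in rad, forces in N, time in s.
With the tool pointing down it reaches from about 0.375 to 0.925 m from the base axis. Payload 5.7 kg.
Tool frame: the origin (TCP) lies between the finger pads; the fingertips stand 17 mm ahead of it and the grasp point (between the pads) lies 2 mm behind it (manip.tcp_to_tips is the distance from the TCP to the fingertips, in m); z points along the fingers, y is the line along which they close (so a half turn about z gives the same grasp; the last joint's range is limited). The gripper opens to 85 mm and grips with 20 to 120 N. Pads are 22 mm wide; open, the fingers measure 114 mm over their backs; the gripper's body (76 mm by 85 mm) begins 54 mm behind the grasp point. The pads swing forward as they close: fully open they stand 13 mm farther back than shut.
Start: joints at [-1.326, 0.359, 1.51, -0, 1.272, -0.115], TCP at [0.211, -0.562, 0.211] pointing down, gripper open.
Joint ranges: [-2.97, 2.97], [-1.01, 2.36], [0.21, 2.38], [-0.96, 4.11], [0.2, 2.71], [-2.98, 2.98]. Speed limits (rad/s): [2.39, 2.39, 3.14, 3.14, 3.14, 3.14].

## Interface

Orientations are given as a unit quaternion [w, x, y, z].
In Python, from plant import manip gives the robot as it stands.
- The arm moves only by the shell command python3 -m jog 'ROWS' [OPENING] [FORCE]. ROWS is JSON, a list that holds one entry, the list of rows, each a list of 6 numbers: the shift along the tool's x, y, z scaled (see below), then the turn, a rotation vector about the tool's x, y, z scaled (see below). In form: [[[x, y, z, ax, ay, az], ...]]. A call has 1 to 5 rows; each row is the pose to reach, as a shift and turn from the pose commanded when the call began, along the tool's axes at that moment; what a row does not reach only later rows make up. The controller multiplies each number of a shift by 0.5 m and each number of a turn by 60 degrees. A row lasts 1/10 s, in which the tool goes at most 50 mm and 8.59 degrees, less where a joint would pass 70% of its speed; a pose out of reach is approached as far as the arm can. A call with a number of a shift or a turn outside -1 to 1 is refused whole. A call with a gripper value outside its range is refused whole. OPENING is the gripper's target within -1 to 1 (shut at 1, half-way at 0, fully open at -1), set as the call begins (- or left out, the last holds). The fingers move at their own pace and stop on an object; FORCE is the grip in N (left out, the last holds). Time passes only in rows, so rows that repeat a pose let the fingers close. It gives the time, the measured TCP pose, the force, the opening and the grip force at its end, in the units of the state.
- manip.state(): the state, without advancing time (a new reading comes with each control period).
- manip.snapshot(name): name is "scene" or "top" or "wrist"; returns the picture (384x512x3 uint8, red, green, blue); there is no depth.
- manip.get_calibration(name): a dict with "fx", "fy", "cx", "cy" (pixels), "dist" ([k1, k2, p1, p2, k3] as OpenCV has them; the pictures are not rectified), "eye" and "rotation" of the camera in the world. Camera axes: x right, y up, looking along -z (the intrinsics and any distortion apply to the point x, -y, -z); pixel columns grow to the right and rows downward; lengths in m; the calibration is good to about 2 mm. A picture is of the moment at which its call begins: read the wrist's pose just before it. get_calibration takes no time and is no camera call; for the wrist camera it gives the pose at the moment of the call.
- manip.close_job(): hands the job in; it is judged then, once.
Trained networks look in the newest picture that a camera, given by its name, has taken for a name from the list of things; names that differ only in an ending like _2 or _b are one class to them, and where a whole thing is asked for, a point or a joint stands for the part that bears it (a point fixed in the world has none). Each returns a list of dicts, best first, with "score" (0 to 1); they miss things now and then, are a little off and sometimes report something else, mostly with a low value. They report only what shows in the picture. A call takes as long as a camera call.
- manip.silhouettes(label, camera): "mask" (384x512 bool, what is visible of it) and "rect" ([left, top, right, bottom] in pixels, round what is visible of it).
- manip.spot_point(label, camera): "location" ([column, row] in pixels: a listed point, or the origin of a listed thing).
The state is a dict: "clock": time; "joints": joint angles; "joint_vel": joint speeds; "effort": joint torques, N m; "ee_pos": TCP position; "ee_rot": TCP orientation; "force": force on the tool from outside, world axes, zero at the start; "torque": the same for the moment, N m; "opening": opening from 0.0 (shut) to 1.0 (fully open); "grip_force": force on a finger pad.
Only numpy, scipy, OpenCV 4.12 (cv2) and the standard library are available. Lean on these libraries where they do the work, as an engineer would, in place of code of your own. Each camera call takes 0.05 s, during which the arm holds its last target. There are 200 camera calls.

## Task

The small empty red crate has been left lying on its side on the bench. Without picking it up, push it over so that it stands on its base again, then push it across until its long side rests flat against the long side of the full paint crate, not sticking out past that crate's ends. Do not shove the full crate along, leave the wash bottle, the pigment jar and its lid where they are, and finish clear of everything.

Things in the scene. Friction and masses are not known exactly. Their poses are not given: they have to be found in the camera images.
- empty_crate: small empty red plastic crate, outer 200 x 150 x 120 mm (length x, width y, height z), walls and base 6 mm, about 0.4 kg. Origin: centre of its underside. Own x along the length, z from base to open mouth. It starts lying on its -y long wall: own y up (150 mm high), mouth level and facing the robot's right (world -y, turned up to 0.5 rad), base facing the full crate. Upright it is 120 mm high
- mouth_edge (a point): middle of the mouth edge of the empty crate's +y long wall (outer face): the upper edge at the mouth while it lies, 150 mm above the bench. Pushed from the mouth side, the crate tips about its heel; this edge rises to about 190 mm, and some 30 degrees of tipping takes the crate past balance, after which it falls onto its base by itself
- far_left (a point): point on the empty crate's +y long wall, outer face, 95 mm from the middle towards its -x end and 60 mm above its base; upright, this wall faces the full crate
- far_right (a point): the same, 95 mm towards its +x end
- heel_left (a point): point on the empty crate's heel, 95 mm towards its -x end. The heel is the lower edge of the base while it lies on its side, and the bottom edge of the wall away from the full crate once it stands
- heel_right (a point): the same, 95 mm towards its +x end
- paint_crate: full red plastic crate standing on the bench, outer 300 x 200 x 120 mm (length x, width y, height z), about 4 kg, packed with small jars (tops 114 mm high) and paint tubes (195 mm high). Loose, but too heavy to slide under a light push (10 N). Origin: centre of its underside; x along its length. Its -y long wall, 100 mm from the origin, faces the empty crate
- wash_bottle: bystander: white round wash bottle with a bent spout, 64 mm wide, 200 mm high; origin at the centre of its underside
- pigment_jar: bystander: round open glass jar of dark pigment, 56 mm wide, 69 mm high; origin at the centre of its underside
- jar_lid: bystander: brass-coloured round jar lid, 54 mm wide, 10 mm high, lying open side up; origin at the centre of its underside

How it is judged:
By the outcome, as a careful person would: the job done as asked, in the order asked, and still so for the second after the job is handed in, with the robot touching nothing.
It also fails if it takes over 48 s, if anything falls off the work surface, if the arm or the gripper's body presses on something with over 40 N, if the wrist force passes 120 N, or if a joint passes its speed limit or range.

## Working session

There is one attempt and no reset: what is moved stays moved. The work goes in short steps, Python scripts to look and compute and a shell command to move; the robot and the scene stay as the last step left them, time stands still between calls to the robot, and variables do not carry over. Pictures are saved under pics/ and viewed, at most 12 in all, crops included, and the job is handed in when it is done.

```bash
mkdir -p pics
cat > h.py <<'E'
import numpy as np, cv2
from plant import manip
from scipy.spatial.transform import Rotation as R
def ray(cal,px):
    K=np.array([[cal['fx'],0,cal['cx']],[0,cal['fy'],cal['cy']],[0,0,1.]])
    u=cv2.undistortPoints(np.array([[px]],float),K,np.array(cal['dist'],float))[0,0]
    d=np.array(cal['rotation'])@np.array([u[0],-u[1],-1.])
    return np.array(cal['eye']),d
def onz(cal,px,z):
    e,d=ray(cal,px); return e+d*(z-e[2])/d[2]
def save(n,f):
    im=manip.snapshot(n); cv2.imwrite('pics/'+f,im[:,:,::-1]); return im
E
python3 - <<'E'
from h import *
s=manip.state(); print(s['clock'],s['ee_pos'],s['ee_rot'])
Z={'mouth_edge':.15,'far_left':.15,'far_right':.15,'heel_left':0,'heel_right':0,'paint_crate':0,'wash_bottle':0,'pigment_jar':0,'jar_lid':0,'empty_crate':.075}
for c in ('top','scene'):
    save(c,c+'0.png'); cal=manip.get_calibration(c); print(c,np.round(cal['eye'],3))
    for k,z in Z.items():
        for r in manip.spot_point(k,c)[:2]: print(k,round(r['score'],2),np.round(r['location'],1),np.round(onz(cal,r['location'],z),3))
a=cv2.imread('pics/top0.png')
E
```

```text
0.0 [ 0.21106477 -0.56086317  0.21053337] [-9.46421431e-04  9.83865667e-01  1.78906263e-01 -4.20128793e-05]
top [ 0.378 -0.063  1.177]Traceback (most recent call last):
  File "<stdin>", line 7, in <module>
  File "h.py", line 10, in onz
    e,d=ray(cal,px); return e+d*(z-e[2])/d[2]
        ~~~^^^^^^^^
  File "h.py", line 7, in ray
    d=np.array(cal['rotation'])@np.array([u[0],-u[1],-1.])
      ~~~~~~~~~~~~~~~~~~~~~~~~~^~~~~~~~~~~~~~~~~~~~~~~~~~~
ValueError: matmul: Input operand 1 has a mismatch in its core dimension 0, with gufunc signature (n?,k),(k,m?)->(n?,m?) (size 3 is different from 4)
```

View pics/top0.png

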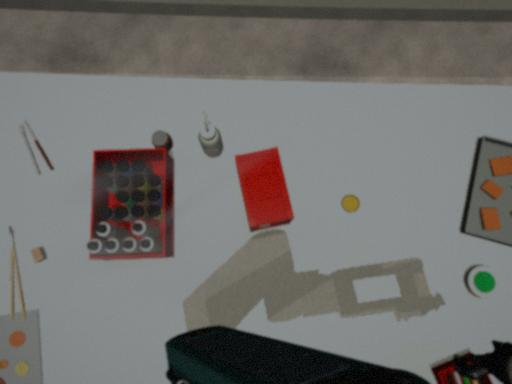

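The top view shows the paint crate at left (130,205), the lying red crate at (265,188), the bottle at (210,140), the jar at (162,140) touching distance from the paint crate, and the lid at (350,203) on the mouth side.

```bash
sed -i "s/np.array(cal\['rotation'\])@/rot(cal['rotation'])@/" h.py
cat >> h.py <<'E'
def rot(q):
    q=np.array(q,float)
    return q if q.shape==(3,3) else R.from_quat(q[[1,2,3,0]]).as_matrix()
E
python3 - <<'E'
from h import *
s=manip.state()
print(rot(s['ee_rot']).round(3))
Z={'mouth_edge':.15,'far_left':.15,'far_right':.15,'heel_left':0,'heel_right':0,'paint_crate':0,'wash_bottle':0,'pigment_jar':0,'jar_lid':0,'empty_crate':.075}
for c in ('top','scene'):
    save(c,c+'0.png'); cal=manip.get_calibration(c); print(c,np.round(cal['eye'],3))
    for k,z in Z.items():
        for r in manip.spot_point(k,c)[:2]: print(k,round(r['score'],2),np.round(r['location'],1),np.round(onz(cal,r['location'],z),3))
    if c=='top':
        for k,z in (('paint_crate',.12),('empty_crate',.15)):
            m=manip.silhouettes(k,c)[0]['mask'].astype(np.uint8)
            b=cv2.boxPoints(cv2.minAreaRect(cv2.findNonZero(m)))
            print(k,b.round(),[onz(cal,p,z)[:2].round(3) for p in b])
E
```

```text
[[ 0.936  0.352 -0.   ]
 [ 0.352 -0.936  0.002]
 [ 0.    -0.002 -1.   ]]
top [ 0.378 -0.063  1.177]
mouth_edge 0.63 [281.5 183.9] [ 0.599 -0.134  0.15 ]
far_left 0.85 [270.4 218.8] [ 0.504 -0.106  0.15 ]
far_right 0.76 [259.4 148.5] [ 0.695 -0.072  0.15 ]
heel_left 0.74 [250.4 233.5] [ 0.476 -0.053  0.   ]
heel_right 0.69 [236.1 170.2] [ 0.67  -0.003  0.   ]
heel_right 0.2 [283.6 182.7] [ 0.635 -0.15   0.   ]
paint_crate 0.77 [139.9 212.2] [0.531 0.282 0.   ]
wash_bottle 0.91 [214.9 146.1] [0.745 0.066 0.   ]
pigment_jar 0.85 [164.6 144.3] [0.746 0.223 0.   ]
jar_lid 0.65 [350.  203.4] [ 0.577 -0.353  0.   ]
empty_crate 0.92 [241.  193.7] [ 0.583 -0.024  0.075]
empty_crate 0.31 [284.1 184.5] [ 0.613 -0.146  0.075]
paint_crate [[ 87. 260.]
 [ 88. 147.]
 [174. 148.]
 [173. 261.]] [array([0.385, 0.375]), array([0.694, 0.404]), array([0.698, 0.165]), array([0.388, 0.149])]
empty_crate [[232. 156.]
 [277. 145.]
 [296. 221.]
 [250. 232.]] [array([0.673, 0.003]), array([ 0.708, -0.119]), array([ 0.499, -0.172]), array([ 0.467, -0.054])]
scene [ 1.322 -0.018  1.067]
mouth_edge 0.88 [223.  184.3] [ 0.615 -0.147  0.15 ]
far_left 0.61 [238.3 157.1] [ 0.512 -0.113  0.15 ]
far_right 0.69 [249.3 205.8] [ 0.684 -0.069  0.15 ]
heel_left 0.39 [265.5 192.4] [ 0.525 -0.029  0.   ]
heel_right 0.89 [271.  231.8] [ 0.67  -0.007  0.   ]
paint_crate 0.68 [362.6 206.5] [0.562 0.276 0.   ]
wash_bottle 0.75 [298.  256.6] [0.749 0.073 0.   ]
pigment_jar 0.86 [349.  258.5] [0.747 0.219 0.   ]
empty_crate 0.92 [265.9 192.9] [ 0.582 -0.027  0.075]
```

View pics/scene0.png

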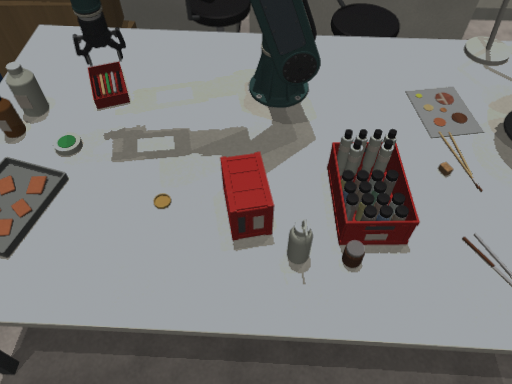

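The crate lies at about 0.24 rad with its base centre at (0.583,-0.026). Tipping it should leave about 35 mm to the paint crate's wall. I'll move in front of the mouth with the open fingers spread along the edge.

```bash
python3 -m jog '[[[0.5,-0.2,0,0,0,-0.7],[0.5,-0.2,0,0,0,-0.7],[0.5,-0.2,0,0,0,-0.7],[0.5,-0.2,0,0,0,-0.7],[0.5,-0.2,0,0,0,-0.7]]]' -1
cat > go.py <<'E'
import sys
from h import *
# target x y z yaw(tool y angle deg) -> scaled row
x,y,z,a=map(float,sys.argv[1:5]); s=manip.state(); M=rot(s['ee_rot']); a=np.radians(a)
T=np.array([[-np.sin(a),np.cos(a),0],[np.cos(a),np.sin(a),0],[0,0,-1]]).T
print(s['clock'],np.round(s['ee_pos'],3),'yaw',np.degrees(np.arctan2(M[1,1],M[0,1])).round(1),'F',np.round(s['force'],1),'open',s['opening'])
print('row',np.round(M.T@(np.array([x,y,z])-s['ee_pos'])/.5,3),np.round(np.degrees(R.from_matrix(M.T@T).as_rotvec())/60,3))
E
python3 go.py .619 -.195 .2 13.7
```

```text
clock: 1.8
ee_pos: [0.397, -0.3916, 0.2116]
ee_rot: [0.0, 0.853, 0.522, 0.0]
force: [0.9, -0.7, 0.1]
opening: 1.0
grip_force: 0.0
1.8 [ 0.397 -0.392  0.212] yaw -27.1 F [ 0.9 -0.7  0.1] open 1.0004115412704793
row [0.552 0.216 0.023] [ 0.     0.    -0.679]
```

```bash
python3 -m jog '[[[0.55,0.22,0.02,0,0,-0.68],[0.55,0.22,0.02,0,0,-0.68],[0.55,0.22,0.02,0,0,-0.68],[0.55,0.22,0.02,0,0,-0.68],[0.55,0.22,0.02,0,0,-0.68]]]'; python3 go.py .619 -.195 .135 13.7
python3 - <<'E'
from h import *
im=save('wrist','w1.png'); cal=manip.get_calibration('wrist'); print(cal['eye'])
for k,z in {'mouth_edge':.15,'far_left':.15,'far_right':.15}.items():
    for r in manip.spot_point(k,'wrist')[:1]: print(k,round(r['score'],2),np.round(r['location'],1),np.round(onz(cal,r['location'],z),3))
E
```

```text
clock: 2.3
ee_pos: [0.5864, -0.2281, 0.203]
ee_rot: [0.0, 0.617, 0.787, -0.0]
force: [0.9, -0.4, -0.4]
opening: 0.996
grip_force: 0.0
2.3 [ 0.586 -0.228  0.203] yaw 13.7 F [ 0.9 -0.4 -0.4] open 0.9960021904140562
row [0.049 0.079 0.136] [0.    0.    0.001]
[ 0.57301666 -0.15575654  0.36449871]
mouth_edge 0.74 [305.  107.1] [ 0.611 -0.139  0.15 ]
far_left 0.57 [170.   12.3] [ 0.505 -0.103  0.15 ]
far_right 0.74 [450.6  13.3] [ 0.689 -0.057  0.15 ]
```

View pics/w1.png

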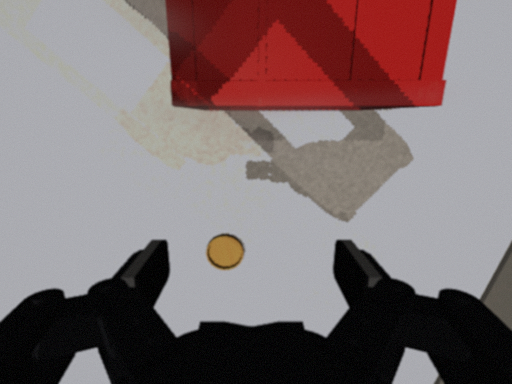

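The wrist view shows the mouth edge running level from (172,105) to (443,104), so the tool is parallel to it; the lid shows at (225,250). The edge is 80 mm ahead of the TCP and 45 mm to the side.

```bash
python3 -m jog '[[[0.04,0.09,0.136,0,0,0],[0.08,0.09,0.136,0,0,0],[0.08,0.09,0.136,0,0,0]]]'; python3 -m jog '[[[0.025,0,0,0,0,0],[0.05,0,0,0,0,0],[0.07,0,0,0,0,0],[0.09,0,-0.01,0,0,0],[0.11,0,-0.02,0,0,0]]]'; python3 go.py .6 -.1 .135 13.7
python3 - <<'E'
from h import *
save('scene','s2.png'); cal=manip.get_calibration('scene')
for k in ('mouth_edge','heel_right','far_right','empty_crate'):
    for r in manip.spot_point(k,'scene')[:1]: print(k,round(r['score'],2),np.round(r['location'],1))
E
```

```text
clock: 2.8
ee_pos: [0.6161, -0.1772, 0.1306]
ee_rot: [-0.004, 0.62, 0.785, -0.001]
force: [-0.3, -0.7, -0.8]
opening: 0.998
grip_force: 0.0
clock: 3.3
ee_pos: [0.6065, -0.1263, 0.1461]
ee_rot: [0.0, 0.62, 0.785, 0.0]
force: [-0.5, -0.2, 0.4]
opening: 0.999
grip_force: 0.0
3.3 [ 0.607 -0.126  0.146] yaw 13.4 F [-0.5 -0.2  0.4] open 0.9987094234713629
row [ 0.054 -0.001  0.022] [ 0.001  0.    -0.005]
mouth_edge 0.58 [223.  181.1]
heel_right 0.73 [270.1 227.7]
far_right 0.55 [249.4 203.3]
empty_crate 0.72 [265.2 191.6]
```

View pics/s2.png

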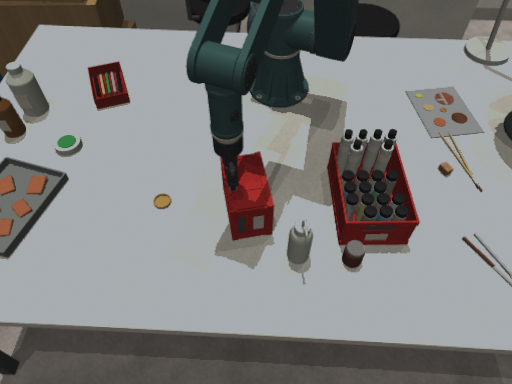

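The scene view shows the gripper at (232,178) over the mouth edge, but the crate has not moved and the force is zero. The fingers may have passed above the wall, so I'll check with the wrist camera.

Run:
```python
from h import *
print(manip.tcp_to_tips)
w=save('wrist','w2.png'); s=cv2.imread('pics/s2.png')
c=cv2.resize(s[130:250,190:310],(384,384),interpolation=cv2.INTER_CUBIC)
cv2.imwrite('pics/c2.png',np.hstack([c,cv2.resize(w[:,:,::-1],(410,384))]))
```

```text
0.017
```

View pics/c2.png

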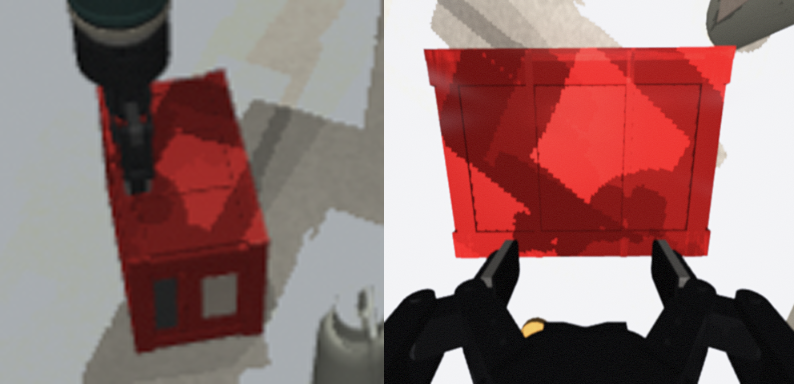

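The wrist view shows the fingers overlapping the top wall by about 10-15 mm, with the edge at row 255: they rode over it. I'll lift, back off and come in 30 mm lower.

```bash
python3 -m jog '[[[0,0,-0.03,0,0,0],[-0.08,0,-0.03,0,0,0],[-0.12,0,0.03,0,0,0],[-0.12,0,0.07,0,0,0],[-0.12,0,0.07,0,0,0]]]'; python3 go.py .6 -.1 .11 13.7; python3 -m jog '[[[0.03,0,0,0,0,0],[0.06,0,0,0,0,0],[0.075,0,0,0,0,0],[0.09,0,-0.005,0,0,0],[0.105,0,-0.015,0,0,0]]]'
python3 - <<'E'
from h import *
save('scene','s3.png'); cal=manip.get_calibration('scene')
for k in ('mouth_edge','heel_right','far_right','empty_crate'):
    for r in manip.spot_point(k,'scene')[:1]: print(k,round(r['score'],2),np.round(r['location'],1))
save('wrist','w3.png')
s=cv2.imread('pics/s3.png');w=cv2.imread('pics/w3.png')
c=cv2.resize(s[130:250,190:310],(384,384),interpolation=cv2.INTER_CUBIC)
cv2.imwrite('pics/c3.png',np.hstack([c,cv2.resize(w,(410,384))]))
E
```

```text
clock: 4.1
ee_pos: [0.6181, -0.1853, 0.1066]
ee_rot: [-0.003, 0.62, 0.784, -0.001]
force: [-1.0, 0.1, -0.8]
opening: 1.003
grip_force: 0.0
4.1 [ 0.618 -0.185  0.107] yaw 13.3 F [-1.   0.1 -0.8] open 1.0031397387295637
row [ 0.174  0.004 -0.006] [-0.005 -0.004 -0.006]
clock: 4.6
ee_pos: [0.6087, -0.1331, 0.1185]
ee_rot: [0.001, 0.619, 0.785, 0.0]
force: [-0.1, -0.7, 0.7]
opening: 1.002
grip_force: 0.4
mouth_edge 0.7 [232.6 180.2]
heel_right 0.9 [271.4 230.3]
far_right 0.75 [258.6 200.9]
empty_crate 0.61 [267.3 193.1]
```

View pics/c3.png

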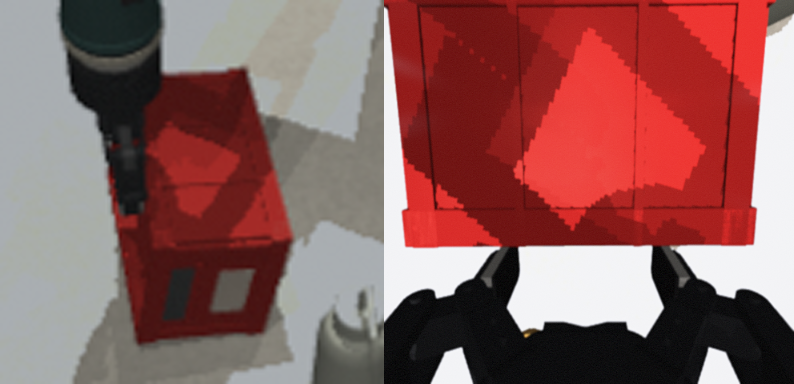

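The crate is tipping: its near face leans in the scene crop, the edge has risen towards the camera, and the heel is unmoved at (271,230). I'll keep pushing along the arc.

```bash
python3 -m jog '[[[0.03,0,-0.018,0,0,0],[0.06,0,-0.032,0,0,0],[0.09,0,-0.044,0,0,0],[0.115,0,-0.052,0,0,0],[0.135,0,-0.058,0,0,0]]]'
python3 - <<'E'
from h import *
save('scene','s4.png'); cal=manip.get_calibration('scene')
for k in ('mouth_edge','heel_right','far_right','empty_crate'):
    for r in manip.spot_point(k,'scene')[:1]: print(k,round(r['score'],2),np.round(r['location'],1))
save('wrist','w4.png')
s=cv2.imread('pics/s4.png');w=cv2.imread('pics/w4.png')
c=cv2.resize(s[130:250,190:310],(384,384),interpolation=cv2.INTER_CUBIC)
cv2.imwrite('pics/c4.png',np.hstack([c,cv2.resize(w,(410,384))]))
E
```

```text
clock: 5.4
ee_pos: [0.5922, -0.0667, 0.147]
ee_rot: [-0.0, 0.619, 0.785, 0.0]
force: [0.8, -0.5, -0.0]
opening: 0.996
grip_force: 0.1
mouth_edge 0.7 [258.4 167.9]
heel_right 0.76 [271.3 230.3]
far_right 0.98 [278.8 198.2]
empty_crate 0.77 [276.4 193.8]
```

View pics/c4.png

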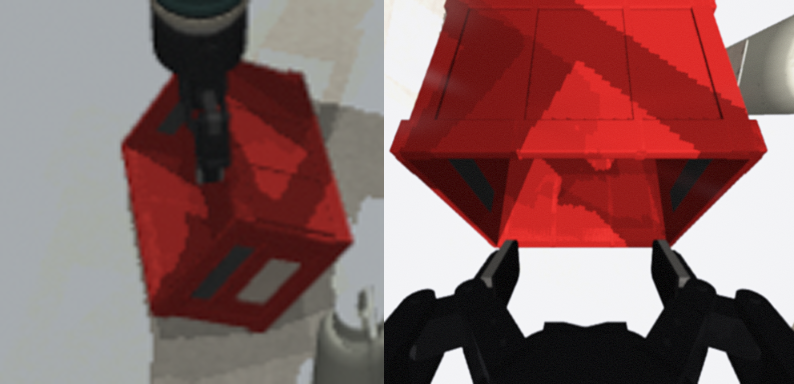

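The crate is now at about 28° with the heel still in place at (271,230). A few more centimetres will take it past balance.

```bash
python3 -m jog '[[[0.02,0,-0.015,0,0,0],[0.04,0,-0.025,0,0,0],[0.06,0,-0.035,0,0,0],[0.06,0,-0.08,0,0,0],[0.06,0,-0.12,0,0,0]]]'; python3 -m jog '[[[-0.1,0,-0.04,0,0,0],[-0.2,0,-0.04,0,0,0],[-0.3,0,-0.04,0,0,0],[-0.3,0,-0.04,0,0,0]]]';  python3 - <<'E'
from h import *
Z={'mouth_edge':.12,'far_left':.06,'far_right':.06,'heel_left':0,'heel_right':0,'paint_crate':0,'empty_crate':0,'wash_bottle':0,'pigment_jar':0}
for c in ('top','scene','wrist'):
    im=save(c,c+'5.png'); cal=manip.get_calibration(c); print(c)
    for k,z in Z.items():
        for r in manip.spot_point(k,c)[:1]: print(k,round(r['score'],2),np.round(r['location'],1),np.round(onz(cal,r['location'],z),3))
a,b=cv2.imread('pics/top5.png'),cv2.imread('pics/wrist5.png')
cv2.imwrite('pics/c5.png',np.hstack([cv2.resize(a[110:290,60:300],(440,330)),cv2.resize(b,(360,330))]))
E
python3 go.py .53 -.12 .09 5
```

```text
clock: 6.2
ee_pos: [0.5851, -0.038, 0.2073]
ee_rot: [-0.0, 0.619, 0.785, -0.0]
force: [-0.4, -0.9, 1.0]
opening: 1.0
grip_force: 0.0
clock: 6.6
ee_pos: [0.6222, -0.1904, 0.2272]
ee_rot: [0.002, 0.621, 0.784, -0.001]
force: [-0.1, 0.3, 0.5]
opening: 1.002
grip_force: 0.0
top
mouth_edge 0.59 [183.6 205.5] [0.537 0.13  0.12 ]
far_left 0.59 [197.8 238.1] [0.454 0.095 0.06 ]
far_right 0.94 [185.3 174.2] [0.639 0.142 0.06 ]
heel_left 0.79 [249.2 230.6] [ 0.485 -0.049  0.   ]
heel_right 0.59 [239.  169.8] [ 0.671 -0.012  0.   ]
empty_crate 0.87 [218.8 202.3] [0.568 0.046 0.   ]
wash_bottle 0.73 [212.4 149.5] [0.734 0.073 0.   ]
pigment_jar 0.65 [187.5 209. ] [0.545 0.139 0.   ]
scene
mouth_edge 0.71 [314.  174.2] [0.539 0.112 0.12 ]
far_left 0.67 [305.2 167. ] [0.462 0.093 0.06 ]
far_right 0.88 [318.5 212.2] [0.633 0.129 0.06 ]
heel_left 0.61 [262.2 181.6] [ 0.481 -0.042  0.   ]
heel_right 0.76 [272.9 231.5] [ 0.669 -0.001  0.   ]
paint_crate 0.66 [363.8 205.1] [0.557 0.28  0.   ]
empty_crate 0.62 [289.8 201.8] [0.557 0.049 0.   ]
wash_bottle 0.81 [299.  255.9] [0.746 0.076 0.   ]
pigment_jar 0.59 [350.8 257.1] [0.742 0.224 0.   ]
wrist
heel_left 0.72 [172.8  36.7] [ 0.486 -0.047  0.   ]
heel_right 0.88 [325.3  37.9] [ 0.672 -0.004  0.   ]
paint_crate 0.2 [199.1 261.8] [ 0.575 -0.349 -0.   ]
8.1 [ 0.621 -0.185  0.226] yaw 13.4 F [-0.3  0.1 -0.2] open 1.0014797431104647
row [ 0.169 -0.146  0.273] [ 0.   -0.    0.14]
```

View pics/c5.png

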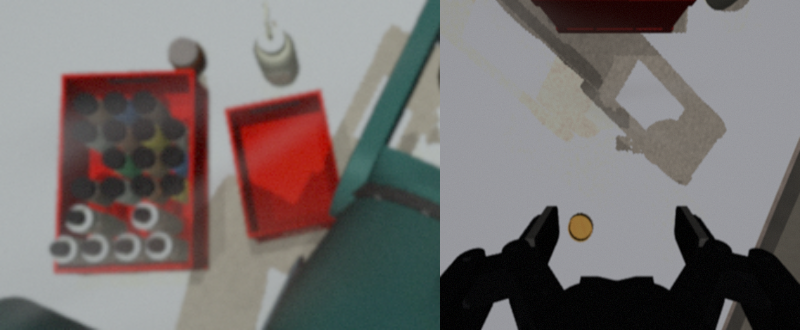

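The crate now stands on its base, about 13° off the paint crate, with its heel where it was; the bottle and jar are untouched. Next I'll fit the paint crate's wall line.

```bash
python3 - <<'E'
from h import *
cal=manip.get_calibration('top')
manip.snapshot('top')
m=manip.silhouettes('paint_crate','top')[0]['mask']
rows=np.where(m.any(1))[0]; print(rows.min(),rows.max())
for side,z in (('R',0),('R',.12),('L',.12)):
    P=[]
    for r in range(160,250,3):
        c=np.where(m[r])[0]; P.append(onz(cal,(c.max()+.5 if side=='R' else c.min()-.5,r),z)[:2])
    P=np.array(P); 
    if side=='L': P=P[P[:,0]>.5]
    k=np.polyfit(P[:,0],P[:,1],1); print(side,z,'yaw',np.degrees(np.arctan(k[0])).round(2),'y at .54',np.polyval(k,.54).round(3))
print([ (z,onz(cal,(130,r),z).round(3)) for z,r in ((.12,rows.min()),(0,rows.max()),(.12,rows.max()))])
E
python3 go.py .525 -.11 .2 2
```

```text
147 260
R 0 yaw 4.39 y at .54 0.18
R 0.12 yaw 4.39 y at .54 0.157
L 0.12 yaw 3.57 y at .54 0.382
[(0.12, array([0.698, 0.289, 0.12 ])), (0, array([0.388, 0.299, 0.   ])), (0.12, array([0.387, 0.262, 0.12 ]))]
8.2 [ 0.621 -0.185  0.226] yaw 13.4 F [ 0.3 -0.9 -0.1] open 0.9996056105668788
row [ 0.19  -0.151  0.053] [-0.   -0.    0.19]
```

Paint wall: yaw is about 4° and y ≈ 0.18 at x = 0.54. I'll turn the tool to 4°, go down behind the left part of the heel wall and push.

```bash
python3 go.py .525 -.12 .075 4; python3 -m jog '[[[0.08,-0.15,0.1,0,0,0.1],[0.16,-0.15,0.2,0,0,0.157],[0.16,-0.15,0.3,0,0,0.157],[0.16,-0.15,0.3,0,0,0.157]]]'; python3 go.py .525 -.02 .075 4
```

```text
8.2 [ 0.621 -0.185  0.226] yaw 13.4 F [ 0.3 -0.9 -0.1] open 0.9996056105668788
row [ 0.171 -0.156  0.303] [-0.    -0.     0.157]
clock: 8.6
ee_pos: [0.528, -0.1239, 0.0757]
ee_rot: [0.0, 0.682, 0.731, 0.0]
force: [-0.4, -0.4, -0.2]
opening: 0.999
grip_force: 0.0
8.6 [ 0.528 -0.124  0.076] yaw 4.0 F [-0.4 -0.4 -0.2] open 0.9990445017279873
row [0.208 0.008 0.001] [ 0.001  0.    -0.   ]
```

```bash
python3 -m jog '[[[0.05,0,0,0,0,0],[0.09,0,0,0,0,0],[0.115,0,0,0,0,0],[0.14,0,0,0,0,0],[0.165,0,0,0,0,0]]]';  python3 -m jog '[[[0.02,0,0,0,0,0],[0.04,0,0,0,0,0],[0.05,0,0,0,0,0]]]'
python3 - <<'E'
from h import *
Z={'mouth_edge':.12,'far_left':.06,'far_right':.06,'heel_left':0,'heel_right':0,'empty_crate':0,'wash_bottle':0,'pigment_jar':0}
for c in ('top','scene','wrist'):
    im=save(c,c+'6.png'); cal=manip.get_calibration(c); print(c)
    for k,z in Z.items():
        for r in manip.spot_point(k,c)[:1]: print(k,round(r['score'],2),np.round(onz(cal,r['location'],z),3))
a,b=cv2.imread('pics/top6.png'),cv2.imread('pics/wrist6.png')
cv2.imwrite('pics/c6.png',np.hstack([cv2.resize(a[110:290,60:300],(440,330)),cv2.resize(b,(360,330))]))
E
python3 go.py .53 .01 .075 4
```

```text
clock: 9.1
ee_pos: [0.5233, -0.0423, 0.0768]
ee_rot: [0.0, 0.682, 0.731, -0.0]
force: [-0.7, -5.1, 1.5]
opening: 0.999
grip_force: 4.0
clock: 9.4
ee_pos: [0.522, -0.0169, 0.0768]
ee_rot: [0.0, 0.682, 0.731, 0.0]
force: [0.1, -3.7, 1.6]
opening: 1.0
grip_force: 2.0
top
mouth_edge 0.88 [0.54  0.144 0.12 ]
far_left 0.75 [0.446 0.124 0.06 ]
far_right 0.59 [0.647 0.164 0.06 ]
heel_left 0.87 [ 0.484 -0.03   0.   ]
heel_right 0.64 [0.657 0.176 0.   ]
empty_crate 0.89 [0.554 0.074 0.   ]
wash_bottle 0.93 [0.739 0.071 0.   ]
scene
mouth_edge 0.75 [0.543 0.154 0.12 ]
far_left 0.8 [0.457 0.12  0.06 ]
far_right 0.75 [0.631 0.158 0.06 ]
heel_left 0.74 [ 0.479 -0.021  0.   ]
heel_right 0.76 [0.669 0.029 0.   ]
empty_crate 0.86 [0.573 0.079 0.   ]
wash_bottle 0.82 [0.751 0.067 0.   ]
pigment_jar 0.92 [0.743 0.217 0.   ]
wrist
heel_left 0.71 [ 0.487 -0.018  0.   ]
heel_right 0.65 [0.67  0.023 0.   ]
empty_crate 0.82 [0.561 0.072 0.   ]
wash_bottle 0.56 [ 0.487 -0.018  0.   ]
10.75 [ 0.522 -0.017  0.076] yaw 4.0 F [ 0.1 -0.7 -0.1] open 0.9998802500087061
row [0.054 0.021 0.003] [-0. -0. -0.]
```

View pics/c6.png

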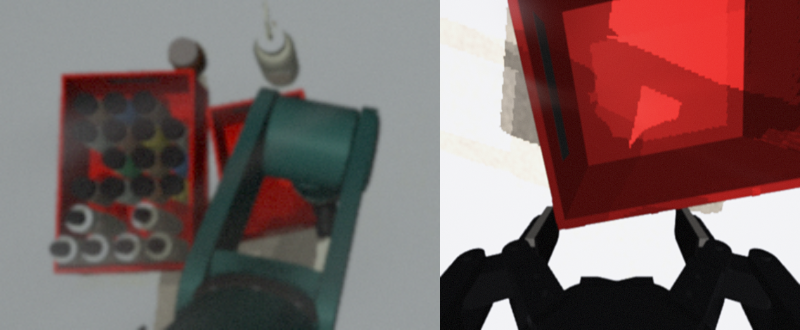

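The crate has moved but is still at about 12°: the left finger missed its left corner (panel pixel 562,225), so only the right finger pushed. I'll back off, shift 25 mm along so the left finger catches the left end, and push again.

```bash
python3 -m jog '[[[-0.04,0,0,0,0,0],[-0.05,0.05,0,0,0,0],[-0.03,0.05,0,0,0,0],[-0.01,0.05,0,0,0,0],[0.01,0.05,0,0,0,0]]]';  python3 -m jog '[[[0.015,0,0,0,0,0],[0.03,0,0,0,0,0],[0.04,0,0,0,0,0],[0.05,0,0,0,0,0]]]'
python3 - <<'E'
from h import *
Z={'mouth_edge':.12,'far_left':.06,'far_right':.06,'heel_left':0,'heel_right':0,'empty_crate':0}
for c in ('scene','wrist'):
    im=save(c,c+'7.png'); cal=manip.get_calibration(c); print(c)
    for k,z in Z.items():
        for r in manip.spot_point(k,c)[:1]: print(k,round(r['score'],2),np.round(onz(cal,r['location'],z),3))
a,b=cv2.imread('pics/scene7.png'),cv2.imread('pics/wrist7.png')
cv2.imwrite('pics/c7.png',np.hstack([cv2.resize(a[110:290,220:460],(440,330)),cv2.resize(b,(360,330))]))
E
python3 go.py .55 .02 .075 4
```

```text
clock: 11.25
ee_pos: [0.5448, -0.0103, 0.0763]
ee_rot: [-0.0, 0.682, 0.732, -0.001]
force: [-1.8, -3.4, 2.6]
opening: 0.999
grip_force: 1.6
clock: 11.65
ee_pos: [0.544, 0.0148, 0.0764]
ee_rot: [-0.0, 0.682, 0.731, -0.0]
force: [-0.7, -2.7, 1.0]
opening: 0.997
grip_force: 1.2
scene
mouth_edge 0.93 [0.573 0.177 0.12 ]
far_left 0.78 [0.469 0.165 0.06 ]
far_right 0.83 [0.651 0.172 0.06 ]
heel_left 0.56 [0.483 0.015 0.   ]
heel_right 0.81 [0.664 0.044 0.   ]
empty_crate 0.56 [0.57  0.099 0.   ]
wrist
heel_left 0.86 [0.479 0.023 0.   ]
heel_right 0.85 [0.668 0.038 0.   ]
empty_crate 0.59 [ 0.57   0.103 -0.   ]
12.35 [0.544 0.014 0.076] yaw 4.0 F [-0.9 -0.4  0.4] open 1.0004182756045634
row [0.011 0.012 0.003] [ 0. -0. -0.]
```

View pics/c7.png

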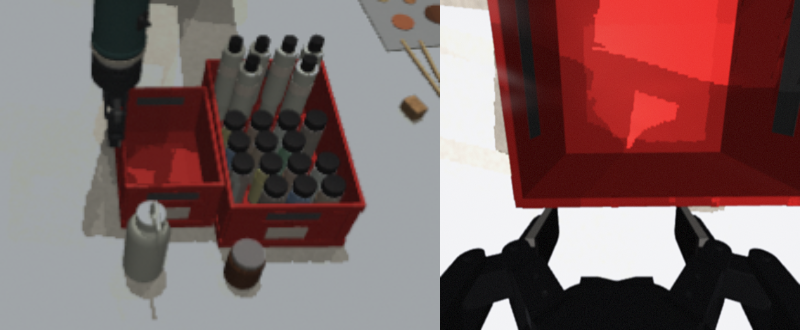

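The crate is now parallel with only a small gap left at the paint crate (crop column ~215). I'll push on in 2 mm steps and watch the force.

```bash
python3 -m jog '[[[0.004,0.01,0,0,0,0],[0.008,0.01,0,0,0,0]]]' | grep -E 'pos|force'; python3 -m jog '[[[0.004,0,0,0,0,0],[0.004,0,0,0,0,0]]]'| grep -E 'pos|force'
```

```text
ee_pos: [0.5497, 0.0183, 0.0765]
force: [0.5, -1.6, 0.0]
grip_force: 1.0
ee_pos: [0.549, 0.0201, 0.0765]
force: [-1.2, -4.0, 0.4]
grip_force: 2.2
```

```bash
python3 -m jog '[[[0.004,0,0,0,0,0],[0.004,0,0,0,0,0]]]'| grep -E 'pos|force'
python3 - <<'E'
from h import *
for c in ('scene','wrist'):
    im=save(c,c+'8.png')
a,b=cv2.imread('pics/scene8.png'),cv2.imread('pics/wrist8.png')
cv2.imwrite('pics/c8.png',np.hstack([cv2.resize(a[140:250,260:400],(440,346),interpolation=cv2.INTER_CUBIC),cv2.resize(b,(360,346))]))
E
```

```text
ee_pos: [0.5489, 0.0203, 0.0765]
force: [-1.9, -12.3, -0.3]
grip_force: 6.1
```

View pics/c8.png

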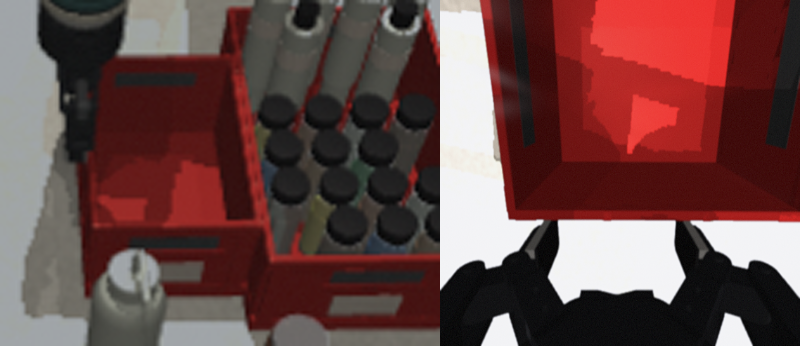

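Force rose to 12 N with no further motion, so the crate is in contact, and the crop shows the walls meeting along their full length at column ~255. I'll back off and check from above.

```bash
python3 -m jog '[[[-0.04,0,0,0,0,0],[-0.12,0,0,0,0,0],[-0.2,0,0,0,0,0],[-0.2,0,-0.1,0,0,0],[-0.2,0,-0.2,0,0,0]]]'| grep -E 'pos|force'; python3 -m jog '[[[-0.1,0,-0.1,0,0,0],[-0.2,0,-0.2,0,0,0],[-0.3,0,-0.3,0,0,0],[-0.4,0,-0.3,0,0,0],[-0.4,0,-0.3,0,0,0]]]'| grep -E 'pos|force';python3 - <<'E'
from h import *
Z={'mouth_edge':.12,'far_left':.06,'far_right':.06,'heel_left':0,'heel_right':0,'empty_crate':0,'paint_crate':0,'wash_bottle':0,'pigment_jar':0,'jar_lid':0}
for c in ('top','scene'):
    im=save(c,c+'9.png'); cal=manip.get_calibration(c); print(c)
    for k,z in Z.items():
        for r in manip.spot_point(k,c)[:1]: print(k,round(r['score'],2),np.round(r['location'],1),np.round(onz(cal,r['location'],z),3))
m=manip.snapshot('top'); m=manip.silhouettes('paint_crate','top')[0]['rect']; print(m)
a,b=cv2.imread('pics/top9.png'),cv2.imread('pics/scene9.png')
cv2.imwrite('pics/c9.png',np.hstack([cv2.resize(a[120:280,75:255],(450,400),interpolation=cv2.INTER_CUBIC),cv2.resize(b[130:270,260:383],(350,400),interpolation=cv2.INTER_CUBIC)]))
E
```

```text
ee_pos: [0.5545, -0.0777, 0.1759]
force: [1.3, 0.5, 0.1]
grip_force: 0.0
ee_pos: [0.57, -0.2742, 0.3268]
force: [0.9, -0.3, 0.3]
grip_force: 0.0
top
mouth_edge 0.96 [164.9 198.5] [0.555 0.182 0.12 ]
far_left 0.7 [167.8 234.9] [0.461 0.18  0.06 ]
far_right 0.89 [171.5 163.2] [0.67  0.184 0.06 ]
heel_left 0.9 [224.4 234. ] [0.473 0.024 0.   ]
heel_right 0.92 [224.4 169.1] [0.672 0.033 0.   ]
empty_crate 0.72 [199.6 199. ] [0.577 0.104 0.   ]
paint_crate 0.67 [142.  206.7] [0.548 0.277 0.   ]
wash_bottle 0.74 [209.1 146.1] [0.745 0.084 0.   ]
pigment_jar 0.67 [163.2 142.3] [0.752 0.227 0.   ]
jar_lid 0.66 [351.5 201.3] [ 0.583 -0.357  0.   ]
scene
mouth_edge 0.96 [337.6 183.7] [0.571 0.179 0.12 ]
far_left 0.78 [330.6 172.8] [0.481 0.172 0.06 ]
far_right 0.92 [337.4 216.6] [0.645 0.183 0.06 ]
heel_left 0.58 [284.3 181.8] [0.478 0.03  0.   ]
heel_right 0.77 [284.6 231. ] [0.665 0.034 0.   ]
empty_crate 0.61 [308.7 207.7] [0.576 0.108 0.   ]
paint_crate 0.78 [362.9 204. ] [0.553 0.277 0.   ]
wash_bottle 0.98 [298.1 252.7] [0.736 0.074 0.   ]
pigment_jar 0.96 [347.3 257.7] [0.744 0.214 0.   ]
jar_lid 0.7 [160.8 200.5] [ 0.575 -0.357  0.   ]
[86.6, 150.2, 174.8, 261.5]
```

View pics/c9.png

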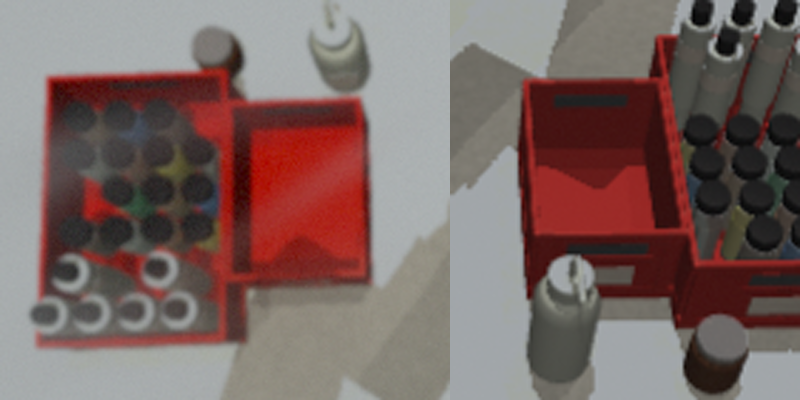

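The view from above shows the crate upright and flush along the seam at crop column ~230. It sits about 25 mm inside the paint crate's far end and well inside the near end, and the bystanders have not moved. The arm is clear.

```bash
python3 -c "
from plant import manip
print(manip.close_job())"
```

```text
the job is handed in; nothing more can be done
None
```

The job is handed in: the empty crate stands on its base, its long side flat against the full crate and inside its ends; the full crate and bystanders showed no movement in the last pictures, and the arm is clear.

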